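Draw the dye paddle out through the tub hatch

ROBOT

A 6-joint arm with a two-finger parallel gripper is mounted at the origin on the work surface. World frame = base frame: x ahead of the robot, y to its left, z up, the work surface at z = 0. Lengths are in m, angles in rad, forces in N, time in s.
With the tool pointing down it reaches from about 0.375 to 0.75 m from the base axis. Payload 9 kg.
Tool frame: the origin (TCP) lies at the very end of the fingers, on their centre line; the grasp point (between the pads) lies 19 mm behind it; z points along the fingers, y is the direction in which the jaws open and shut (so a half turn about z gives the same grasp; the last joint's range is limited). The gripper opens to 85 mm and grips with 20 to 120 N. Pads are 22 mm wide; open, the fingers measure 114 mm over their backs; the gripper's body (76 mm by 85 mm) begins 54 mm behind the grasp point. The pads swing forward as they close: fully open they stand 13 mm farther back than shut.
Start: joints at [-1.475, 0.104, 0.097, 1.564, 0, 1.353], TCP at [0.185, -0.571, 0.197] pointing down, gripper open.
Joint ranges: [-2.99, 2.99], [-0.84, 1.86], [-1.1, 1.16], [-1.84, 2.11], [-1.51, 1.56], [-3.14, 3.14]. Speed limits (rad/s): [2.22, 2.22, 2.57, 3.14, 3.14, 3.14].

INTERFACE

Orientations are given as a unit quaternion [x, y, z, w].
In Python, from bench import observe, capture, camera_info, sign_off gives the robot as it stands. The module is installed in compiled form; this text tells all that it offers.
- The arm moves only by the shell command python3 -m creep 'ROWS'. ROWS is JSON, a list of rows, each an object with "claw": the opening, from 0 (shut) to 1 (fully open); "delta_pos": the shift along the tool's x, y, z each as a share of 0.25 m, from -1 to 1, a list of three; "spin": the turn about the tool's z as a share of 180 degrees, from -1 to 1. In form: [{"claw": claw, "delta_pos": [dx, dy, dz], "spin": spin}, ...]. A call has 1 to 10 rows; each row shifts and turns the commanded pose from where the row before left it, along the tool's axes as they then stand; what a row does not reach is not made up. A row lasts 1/12 s, in which the tool goes at most 41.7 mm and 7.16 degrees, less where a joint would pass 70% of its speed; a pose out of reach is approached as far as the arm can. A call with a number of a shift or a turn outside -1 to 1 is refused whole. A call with a gripper value outside its range is refused whole. The fingers move at their own pace and stop on an object; the grip force is fixed at half the most. Time passes only in rows, so rows that do not move let the fingers close. It gives the time, the measured TCP pose, the force and the opening at its end, in the units of the state.
- observe(): the state, without advancing time (a new reading comes with each control period).
- capture(name): name is "scene" or "top" or "wrist"; returns (picture, depth): 400x640x3 uint8, blue, green, red; 400x640 float32, m along the optical axis (not along the pixel's ray), 0 where there is no reading.
- camera_info(name): a dict with "fx", "fy", "cx", "cy" (pixels), "distortion" ([k1, k2, p1, p2, k3] as OpenCV has them; the pictures are not rectified), "R" (3x3) and "t" (3): a world point X has camera coordinates R X + t; the wrist camera has in their place "hand_eye" (4x4, takes a point from camera to tool coordinates, whose origin is the TCP and whose axes are the flange's). Camera axes: x right, y down, z forward; pixel columns grow to the right and rows downward; lengths in m; the calibration is good to about 2 mm. A picture is of the moment at which its call begins: read the wrist's pose just before it. camera_info takes no time and is no camera call.
- sign_off(): hands the job in, once; it reports no verdict.
The state is a dict: "t": time; "joints": joint angles; "qd": joint speeds; "tau": joint torques, N m; "tool_pos": TCP position; "tool_rot": TCP orientation; "force": force on the tool from outside, world axes, zero at the start; "moment": the same for the moment, N m; "finger_gap": finger opening in m.
Only numpy, scipy, OpenCV 4.12 (cv2) and the standard library are available. Lean on these libraries where they do the work, as an engineer would, in place of code of your own. Each camera call takes 0.05 s, during which the arm holds its last target.

TASK

First lock the splash cover of the dye tub: push the headed hitch pin at the end of the tub down through the fork and lug until its head is fully home. Then take the wooden stirring paddle that lies inside the tub, tilt it lengthwise so that one end comes up first through the hatch, which is shorter than the paddle, and draw it all the way out. Finish holding the paddle still in the gripper, every part of it at least 4 cm above the cover and touching nothing else, with the pin still home and the bottles, jar, cup, tape and spoon around the tub left standing where they are.

Things in the scene. Friction and masses are not known exactly. Their poses are not given: they have to be found in the camera images.
- tub: Grey plastic dye tub, fixed to the table, outer 200 mm (its x) x 372 mm (its y) x 80 mm high, walls 6 mm. Origin: centre of its underside, on the table; z up, y along its length. Its bottom is stepped: a ledge at each end (|y| over 82 mm), top 40 mm above the table, and between them a well (|y| under 82 mm), floor 6 mm above the table
- hatch (a point): Centre of the open rectangular hatch, 146 mm along tub x by 210 mm along tub y, in the flat fixed steel splash cover (208 x 384 mm, 6 mm thick, underside 80 mm above the table), at the cover's upper face, 86 mm above the table and straight above the tub's origin; axes as the tub's
- pin (a joint): How far the steel hitch pin has been pushed down, m: 0 = 22 mm proud, 0.022 = fully home, its head flat on the fork. It starts somewhere between 0 and 0.006. The pin stands vertical and is stiff (about 6 N of friction); it stays where it is left and does not come out
- pin_head (a point): Centre of the upper face of the pin's round flat head (29 mm diameter, 8 mm thick; shank 10 mm). Fully home it is 104 mm above the table. The pin sits in a steel fork outside the tub's -y end, 222 mm from the tub's origin; fork 54 mm wide along tub x, out to y = -244 mm, top 96 mm above the table
- paddle_mid (a point): Middle of the loose wooden paddle (260 mm long, 56 to 112 g), half-way up its 18 mm square handle, within 3 mm of its centre of mass along x. x points to the handle's end, y across, z up when flat. Handle from x = -30 to +130 mm; blade, 44 mm wide, 8 mm thick, from x = -130 to -30 mm, undersides flush. It starts flat on both ledges, 49 mm above the table
- handle_end (a point): Centre of the end face of the paddle's handle, 130 mm from paddle_mid along +x; axes as paddle_mid. At the start it points about to the tub's +y end
- blade_end (a point): Centre of the end of the paddle's blade, 130 mm from paddle_mid along -x and 5 mm lower; axes as paddle_mid
- paddle: The same paddle; origin at the middle of its underside, 9 mm below paddle_mid
- bottle_a: Dye squeeze bottle with a nozzle, 52 mm diameter, 155 mm high, standing behind the tub; origin under its centre. Leave alone
- bottle_b: Second dye squeeze bottle of the same shape, 52 mm diameter, 155 mm high, behind the tub; origin under its centre. Leave alone
- jar: Black jar, 52 mm diameter, 60 mm high, in front of the tub; origin under its centre. Leave alone
- cup: White plastic cup, 72 mm across, 80 mm high, beyond the tub's +y end; origin under its centre. Leave alone
- tape: Roll of paper tape lying flat, 80 mm diameter, 24 mm high, beyond the fork at the tub's -y end; origin under its centre. Leave alone
- spoon: Measuring spoon lying on the table in front of the tub; origin under its centre. Leave alone

How it is judged:
On the way, in this order (a step that is already met when the one before it is completed fails the run):
1. the pin is pushed fully home (value of joint pin above 0.02 m), for 0.2 s.
2. the paddle slopes through the hatch, one end above the cover and the other still inside (((height (world z) of handle_end above 0.1 m and height (world z) of blade_end below 0.075 m) or (height (world z) of blade_end above 0.1 m and height (world z) of handle_end below 0.075 m))), for 0.05 s.
At the end, for the whole second after the job is handed in: The pin is pushed in at least 20.0 of its 22 mm; the paddle is held by the fingers (over 1 N), its middle and both ends over 126 mm above the table (40 mm above the cover), touching neither the tub nor any bystander, and still (under 0.03 m/s and 0.2 rad/s) (value of joint pin above 0.02 m and height (world z) of each of handle_end, blade_end, paddle_mid above 0.126 m and contact force between the fingers and paddle above 1 N and contact force between paddle and tub below 0.05 N and contact force between paddle and bottle_a below 0.05 N and contact force between paddle and bottle_b below 0.05 N and contact force between paddle and jar below 0.05 N and contact force between paddle and cup below 0.05 N and contact force between paddle and tape below 0.05 N and contact force between paddle and spoon below 0.05 N and linear speed of paddle below 0.03 m/s and angular speed of paddle below 0.2 rad/s); the arm keeps its last pose, push and grip.
It fails at once if the paddle is lifted while the pin is not yet home (not (value of joint pin above 0.02 m) and height (world z) of paddle_mid above 0.072 m).
It fails at once if a bottle, the jar, cup, tape or spoon is moved more than 30 mm (distance of any of bottle_a, bottle_b, jar, cup, tape, spoon from where it was at the start of the episode above 0.03 m).
It fails at once if a bottle, the jar or the cup is knocked over (angle between any of bottle_a, bottle_b, jar, cup's own z axis and vertical above 0.5 rad).
It also fails if it takes over 51 s, if anything falls off the work surface, if the arm or the gripper's body presses on something with over 40 N, if the wrist force passes 120 N, or if a joint passes its speed limit or range.

## Working session

There is one attempt and no reset: what is moved stays moved. The work goes in short steps, Python scripts to look and compute and a shell command to move; the robot and the scene stay as the last step left them, time stands still between calls to the robot, and variables do not carry over. Pictures are saved under pics/ and viewed, and the job is handed in when it is done.

```bash
mkdir -p pics; ls; python3 - <<'E'
from bench import *
import cv2, numpy as np
np.set_printoptions(precision=4,suppress=True)
s=observe(); print({k:np.round(v,4).tolist() for k,v in s.items()})
for n in ("scene","top","wrist"):
    p,d=capture(n); cv2.imwrite(f"pics/{n}0.png",p); np.save(f"pics/{n}0.npy",d); print(n,camera_info(n))
E
```

```text
pics
{'t': 0.0, 'joints': [-1.4747, 0.1047, 0.0964, 1.5639, -0.0, 1.3531], 'qd': [0.0008, -0.0017, 0.001, 0.0011, -0.0003, 0.0006], 'tau': [0.0006, -55.6929, 50.3652, 0.0167, -0.0003, 0.0], 'tool_pos': [0.1852, -0.5703, 0.1958], 'tool_rot': [0.9877, 0.1563, 0.0, -0.0007], 'force': [-0.1137, -1.4253, 0.0196], 'moment': [0.0063, -0.0266, 0.0432], 'finger_gap': 0.0857}
scene {'fx': 488.1136156686703, 'fy': 488.1136156686703, 'cx': 318.3687481728144, 'cy': 198.25023809226448, 'distortion': array([-0.1378,  0.    ,  0.    ,  0.    ,  0.    ]), 'R': array([[-0.4871,  0.8733,  0.0019],
       [ 0.6666,  0.3732, -0.6452],
       [-0.5642, -0.3131, -0.764 ]]), 't': array([ 0.2496, -0.3238,  1.4953])}
top {'fx': 380.4691114788944, 'fy': 380.4691114788944, 'cx': 314.9446437810425, 'cy': 196.88880810174, 'distortion': array([0.0226, 0.    , 0.    , 0.    , 0.    ]), 'R': array([[-0.0285, -0.9994, -0.0177],
       [-0.9851,  0.0311, -0.1691],
       [ 0.1696,  0.0126, -0.9854]]), 't': array([0.0294, 0.6027, 0.906 ])}
wrist {'fx': 281.0083092092218, 'fy': 281.0083092092218, 'cx': 314.35232681210795, 'cy': 197.0725916408064, 'distortion': array([-0.0107,  0.    ,  0.    ,  0.    ,  0.    ]), 'hand_eye': array([[-0.0013, -0.9466, -0.3224,  0.0839],
       [ 1.    , -0.0014,  0.0001, -0.0001],
       [-0.0005, -0.3224,  0.9466, -0.1772],
       [ 0.    ,  0.    ,  0.    ,  1.    ]])}
```

View pics/scene0.png

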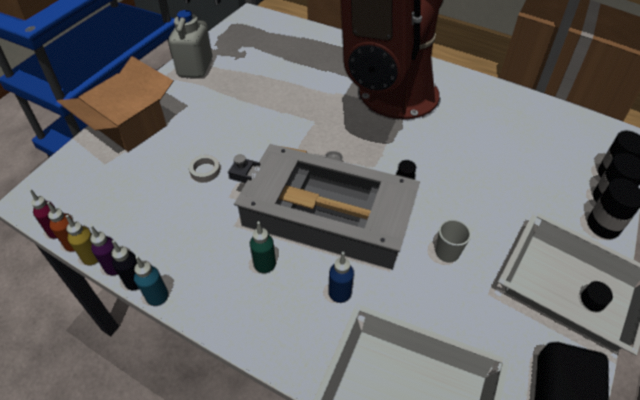

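View pics/top0.png

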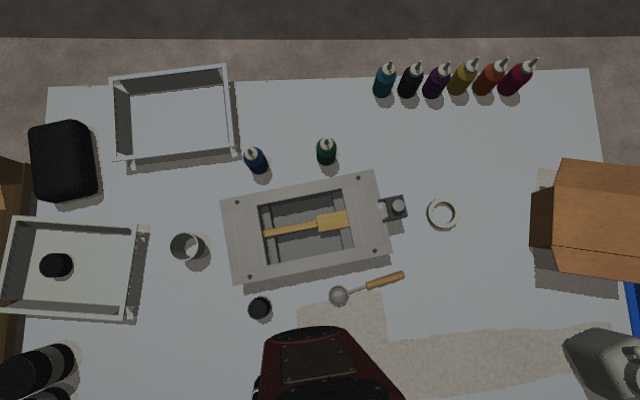

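View pics/wrist0.png

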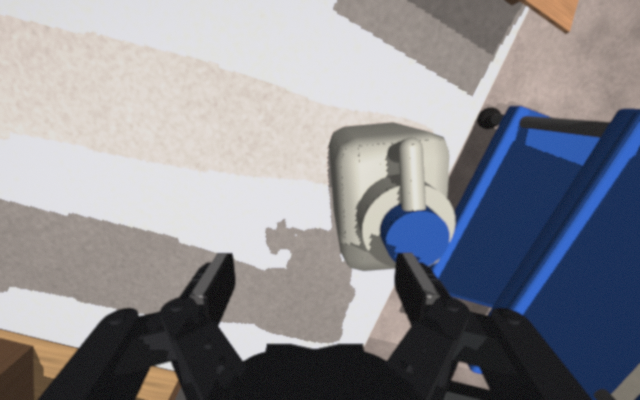

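The top view shows the cover at about (308,227), with the pin head near (398,206), the paddle blade near (333,221) and the handle to its left. Bottles are at (255,160) and (326,152), the cup at (187,246), the jar at (260,308), the spoon at (365,288) and the tape at (441,214). Next I'll measure these by depth and ray casting.

```bash
cat > h.py <<'E'
import numpy as np, cv2
from bench import *
from scipy.spatial.transform import Rotation as Ro
np.set_printoptions(precision=4,suppress=True)
def pose(n,s=None):
    c=camera_info(n)
    if n=="wrist":
        s=s or observe(); H=np.array(c["hand_eye"]); T=np.eye(4)
        T[:3,:3]=Ro.from_quat(s["tool_rot"]).as_matrix(); T[:3,3]=s["tool_pos"]
        M=T@H; return c,M[:3,:3],M[:3,3]
    R=np.array(c["R"]); return c,R.T,-R.T@np.array(c["t"])
def rays(n,px,s=None):
    c,Rw,o=pose(n,s)
    K=np.array([[c["fx"],0,c["cx"]],[0,c["fy"],c["cy"]],[0,0,1.]])
    u=cv2.undistortPoints(np.asarray(px,float).reshape(-1,1,2),K,c["distortion"]).reshape(-1,2)
    d=np.c_[u,np.ones(len(u))]
    return o,d@Rw.T
def plane(n,px,z,s=None):
    o,d=rays(n,px,s); return o+d*((z-o[2])/d[:,2])[:,None]
def cloud(n,dep,s=None):
    v,u=np.mgrid[:400,:640]; px=np.c_[u.ravel(),v.ravel()]
    o,d=rays(n,px,s); P=o+d*dep.reshape(-1,1); P[dep.ravel()==0]=np.nan
    return P.reshape(400,640,3)
E
python3 - <<'E'
from h import *
for n,box in (("top",(200,150,420,300)),("scene",(220,130,430,270))):
    im=cv2.imread(f"pics/{n}0.png"); P=cloud(n,np.load(f"pics/{n}0.npy"))
    m=(abs(P[...,2]-.086)<.006); b=np.zeros_like(m); b[box[1]:box[3],box[0]:box[2]]=1
    m=(m&b).astype(np.uint8)
    m=cv2.morphologyEx(m,cv2.MORPH_OPEN,np.ones((3,3)))
    cs,_=cv2.findContours(m,cv2.RETR_EXTERNAL,cv2.CHAIN_APPROX_NONE); c=max(cs,key=cv2.contourArea)
    W=plane(n,c.reshape(-1,2),.086)[:,:2]
    r=cv2.minAreaRect((W*1000).astype(np.float32)); print(n,"cover",r, "depthz med",np.nanmedian(P[...,2][m>0]))
    hsv=cv2.cvtColor(im,cv2.COLOR_BGR2HSV)
    y=((hsv[...,0]>8)&(hsv[...,0]<32)&(hsv[...,1]>90)&b).astype(np.uint8)
    y=cv2.morphologyEx(y,cv2.MORPH_OPEN,np.ones((2,2)))
    cs,_=cv2.findContours(y,cv2.RETR_EXTERNAL,cv2.CHAIN_APPROX_NONE); c=max(cs,key=cv2.contourArea)
    W=plane(n,c.reshape(-1,2),.056)[:,:2]
    print("paddle vis",cv2.minAreaRect((W*1000).astype(np.float32)),cv2.boundingRect(c),cv2.contourArea(c))
    o=im.copy(); o[m>0]=(0,255,0); o[y>0]=(0,0,255)
    x0,y0,x1,y1=box; cv2.imwrite(f"pics/{n}_m.png",cv2.resize(np.hstack([im[y0:y1,x0:x1],o[y0:y1,x0:x1]]),None,fx=1.8,fy=1.8))
    for nm,px in dict(pin=(398,206) if n=="top" else (239,158)).items(): print(nm,P[px[1]-3:px[1]+4:3,px[0]-3:px[0]+4:3].reshape(-1,3))
E
```

```text
top cover ((529.4450073242188, 33.24560546875), (209.95277404785156, 395.5885314941406), 9.939055442810059) depthz med 0.08656744244397419
paddle vis ((527.551513671875, 36.02257537841797), (43.294395446777344, 213.751220703125), 9.5946626663208) (263, 211, 87, 28) 852.0
pin [[ 0.5704 -0.1733  0.1266]
 [ 0.5706 -0.1807  0.1237]
 [ 0.57   -0.1871  0.1261]
 [ 0.5638 -0.1733  0.1241]
 [ 0.5639 -0.1807  0.1216]
 [ 0.5638 -0.1877  0.1209]
 [ 0.5571 -0.1733  0.1221]
 [ 0.5565 -0.1796  0.1248]
 [ 0.5568 -0.1872  0.1211]]
scene cover ((530.7557983398438, 30.05389404296875), (212.4750213623047, 394.56201171875), 9.813685417175293) depthz med 0.08632707373568593
paddle vis ((544.1810302734375, 34.12687683105469), (49.60504913330078, 212.42335510253906), 7.476160526275635) (280, 187, 91, 32) 953.5
pin [[ 0.5618 -0.195   0.1238]
 [ 0.5586 -0.1886  0.1241]
 [ 0.5541 -0.1833  0.1227]
 [ 0.5711 -0.1881  0.1253]
 [ 0.5654 -0.184   0.1223]
 [ 0.5639 -0.1761  0.1248]
 [ 0.5779 -0.1835  0.1236]
 [ 0.575  -0.1769  0.1242]
 [ 0.5702 -0.172   0.1224]]
```

```bash
python3 - <<'E'
import cv2
a=cv2.imread("pics/top0.png")[170:250,350:430];b=cv2.imread("pics/scene0.png")[130:210,210:290]
import numpy as np
cv2.imwrite("pics/pinz.png",cv2.resize(np.hstack([a,b]),None,fx=5,fy=5,interpolation=cv2.INTER_CUBIC))
E
```

```text
(no output)
```

View pics/pinz.png

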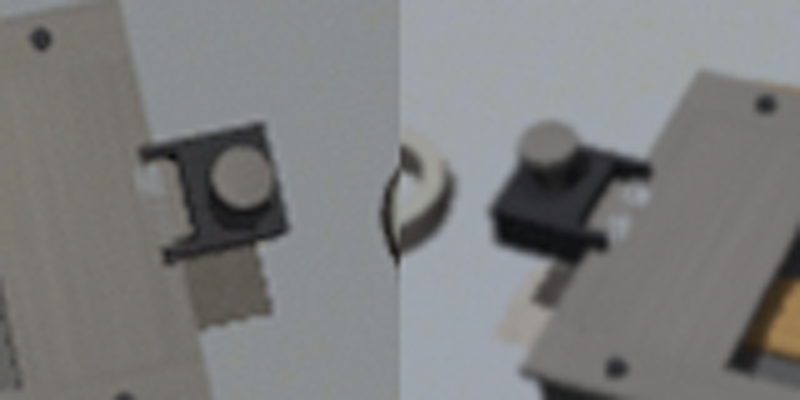

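View pics/top_m.png

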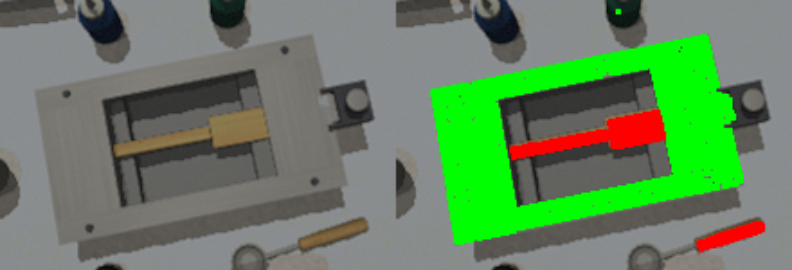

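```bash
python3 - <<'E'
from h import *
pt=plane("top",[(398.4,205.5)],.1235); ps=plane("scene",[(240,158.6)],.1235)
print(pt,ps)
# gap of closest approach
o1,d1=rays("top",[(398.4,205.5)]);o2,d2=rays("scene",[(240,158.6)])
A=np.c_[d1[0],-d2[0]];k=np.linalg.lstsq(A,o2-o1,rcond=None)[0];print("tri",o1+k[0]*d1[0],o2+k[1]*d2[0])
# hatch & paddle edges in top view
y=np.radians(9.8);X=np.array([np.cos(y),np.sin(y)]);Y=np.array([-np.sin(y),np.cos(y)])
p=((pt+ps)/2)[0,:2]; print("centre from pin",p+.222*Y)
for n in("top","scene"):
    im=cv2.imread(f"pics/{n}0.png");P=cloud(n,np.load(f"pics/{n}0.npy"))
    c=np.array([.5287,.0375]); q=(P[...,:2]-c); a=q@X; b=q@Y
    m=(abs(P[...,2]-.086)<.006)
    # cover bounds on strips
    for nm,sel,v in(("x",m&(abs(b)<.07)&(abs(a)<.13),a),("y",m&(abs(abs(a)-.07)<.03)&(abs(a)>.04)&(abs(b)<.22),b)):
        vv=v[sel];print(n,nm,np.percentile(vv,[.5,99.5]),"inner",vv[vv<0].max() if nm=="x" else "",vv[vv>0].min() if nm=="x" else "")
    hsv=cv2.cvtColor(im,cv2.COLOR_BGR2HSV)
    k=(hsv[...,0]>8)&(hsv[...,0]<32)&(hsv[...,1]>90)&(abs(a)<.075)&(abs(b)<.11)&(P[...,2]<.075)
    A=a[k];B=b[k];
    for lo,hi in((-.1,-.08),(-.08,-.06),(-.06,-.04),(-.04,-.02),(-.02,0),(0,.02),(.02,.04),(.04,.06),(.06,.08),(.08,.1)):
        s=(B>lo)&(B<hi)
        if s.sum()>3: print(n,lo,s.sum(),"a",A[s].min(),A[s].max(),A[s].mean(),"z",np.median(P[...,2][k][s]))
E
```

```text
[[ 0.5648 -0.1813  0.1235]] [[ 0.5668 -0.1799  0.1235]]
tri [ 0.5651 -0.1818  0.1212] [ 0.565  -0.1816  0.1211]
centre from pin [0.528  0.0381]
top x [-0.1029  0.1045] inner -0.07224189048695925 0.07308480375036996
top y [-0.1904  0.1918] inner  
top -0.1 143 a -0.019444940832068918 0.02374647935648619 0.001798470802758484 z 0.04840305121359534
top -0.08 139 a -0.018152823044509252 0.023638589086194532 0.0019129595057279661 z 0.04859012825270925
top -0.06 139 a -0.017870976565254992 0.023945730432853876 0.00220890105426624 z 0.048406663901449765
top -0.04 97 a -0.017884743302580147 0.023298420542695528 0.00208618375011601 z 0.04943254276910991
top -0.02 58 a -0.004722707380320072 0.011331367489684083 0.00277614374807279 z 0.05835756748628401
top 0 61 a -0.004402014336023282 0.011845982221852357 0.002703828661020863 z 0.05848479843017551
top 0.02 60 a -0.004142608897498171 0.011856021972132478 0.003249769562752053 z 0.05798731099042309
top 0.04 61 a -0.004124647304420198 0.01173272913181935 0.002983927086686498 z 0.05796208964858607
top 0.06 58 a -0.0037842452628778674 0.0122321301898
[... 579 characters left out ...]
96 a -0.016921925530475 0.027025792341760557 0.007150365664071048 z 0.048945925845633564
scene -0.02 76 a -0.007307099617491774 0.014322029313303005 0.006554424945844488 z 0.05709082256003106
scene 0 79 a -0.00640577637121743 0.014662136058777015 0.006864463937772459 z 0.05747191220905945
scene 0.02 77 a -0.006033302113153664 0.015876613662601347 0.007282325439913251 z 0.056620094550573596
scene 0.04 81 a -0.0053804119291502054 0.014689715908345466 0.007230075387927323 z 0.05741872474918919
scene 0.06 80 a -0.0055952085299875885 0.014657616918377012 0.007683646355171719 z 0.05752905871156144
scene 0.08 66 a -0.0036722214004482946 0.01559880687692527 0.007101996071544359 z 0.05734590791203886
```

Tub centre is about (0.528, 0.038) with yaw 9.8°. The sizes match: the cover measures 208×382 mm, and the pin sits at 222 mm with its top at about 0.122 m. The paddle is centred, 3 mm toward +x. Moving toward the pin now.

```bash
python3 -m creep '[{"claw":0,"delta_pos":[0.13,-0.068,0],"spin":0},{"claw":0,"delta_pos":[0.13,-0.068,0],"spin":0},{"claw":0,"delta_pos":[0.13,-0.068,0],"spin":0},{"claw":0,"delta_pos":[0.13,-0.068,0],"spin":0},{"claw":0,"delta_pos":[0.13,-0.068,0],"spin":0},{"claw":0,"delta_pos":[0.13,-0.068,0],"spin":0},{"claw":0,"delta_pos":[0.13,-0.068,0],"spin":0},{"claw":0,"delta_pos":[0.13,-0.068,0],"spin":0},{"claw":0,"delta_pos":[0.13,-0.068,0],"spin":0},{"claw":0,"delta_pos":[0.13,-0.068,0],"spin":0}]'
python3 -m creep '[{"claw":0,"delta_pos":[0,0,0],"spin":-0.0379},{"claw":0,"delta_pos":[0,0,0],"spin":-0.0379},{"claw":0,"delta_pos":[0,0,0],"spin":-0.0379},{"claw":0,"delta_pos":[0,0,0],"spin":-0.0379},{"claw":0,"delta_pos":[0,0,0],"spin":-0.0379},{"claw":0,"delta_pos":[0,0,0],"spin":-0.0379},{"claw":0,"delta_pos":[0,0,0],"spin":-0.0379},{"claw":0,"delta_pos":[0,0,0],"spin":-0.0379},{"claw":0,"delta_pos":[0,0,0],"spin":-0.0379},{"claw":0,"delta_pos":[0,0,0],"spin":-0.0379}]'
python3 -m creep '[{"claw":0,"delta_pos":[0,0,0],"spin":-0.0379},{"claw":0,"delta_pos":[0,0,0],"spin":-0.0379},{"claw":0,"delta_pos":[0,0,0],"spin":0}]'
cat >> h.py <<'E'
C=np.array([.528,.038]);YAW=9.8
def to(x,y,z=None):
    s=observe();R=Ro.from_quat(s["tool_rot"]).as_matrix();p=np.array(s["tool_pos"])
    g=np.array([x,y,p[2] if z is None else z])
    print("t",round(s["t"],2),"pos",p,"phi",np.degrees(np.arctan2(R[1,0],R[0,0])),"tilt",R[2,2],"gap",round(s["finger_gap"],4),"F",np.array(s["force"]),"\n total shares",(g-p)@R/.25,"dist",np.linalg.norm(g-p))
def tub(a,b):
    y=np.radians(YAW);return C+a*np.array([np.cos(y),np.sin(y)])+b*np.array([-np.sin(y),np.cos(y)])
E
python3 -c "
from h import *
to(.565,-.181)"
```

```text
t: 0.98
tool_pos: [0.4428, -0.3071, 0.1965]
tool_rot: [0.988, 0.156, -0.0, 0.0]
force: [0.2, -1.4, 1.1]
finger_gap: -0.0005
t: 1.82
tool_pos: [0.4417, -0.3086, 0.1963]
tool_rot: [0.728, 0.685, -0.0, -0.0]
force: [0.5, 1.2, 0.3]
finger_gap: -0.0001
t: 2.07
tool_pos: [0.4418, -0.3086, 0.1963]
tool_rot: [0.642, 0.767, 0.0, -0.0]
force: [-0.9, 0.2, 0.3]
finger_gap: -0.0002
t 2.07 pos [ 0.4418 -0.3086  0.1963] phi 100.15679759153852 tilt -0.999999909906298 gap -0.0002 F [-0.9277  0.2373  0.3288] 
 total shares [ 0.4155  0.5752 -0.    ] dist 0.1773927919259356
```

```bash
python3 -m creep '[{"claw":0,"delta_pos":[0.083,0.115,0],"spin":0},{"claw":0,"delta_pos":[0.083,0.115,0],"spin":0},{"claw":0,"delta_pos":[0.083,0.115,0],"spin":0},{"claw":0,"delta_pos":[0.083,0.115,0],"spin":0},{"claw":0,"delta_pos":[0.083,0.115,0],"spin":0},{"claw":0,"delta_pos":[0,0,0.06],"spin":0},{"claw":0,"delta_pos":[0,0,0.06],"spin":0},{"claw":0,"delta_pos":[0,0,0],"spin":0},{"claw":0,"delta_pos":[0,0,0],"spin":0}]'
python3 -c "
from h import *
to(.565,-.181,.126)
p,d=capture('top');cv2.imwrite('pics/top1.png',cv2.resize(p[100:300,250:500],None,fx=3,fy=3))
p,d=capture('scene');cv2.imwrite('pics/scene1.png',cv2.resize(p[80:240,180:380],None,fx=4,fy=3.75))
"
```

```text
t: 2.82
tool_pos: [0.5651, -0.1815, 0.1659]
tool_rot: [0.645, 0.764, -0.0, -0.001]
force: [-0.1, 0.2, 0.4]
finger_gap: -0.0001
t 2.82 pos [ 0.5651 -0.1815  0.1659] phi 99.69537180914071 tilt -0.999998074116324 gap -0.0001 F [-0.0713  0.2489  0.4127] 
 total shares [0.0019 0.     0.1594] dist 0.039856897913832436
```

View pics/top1.png

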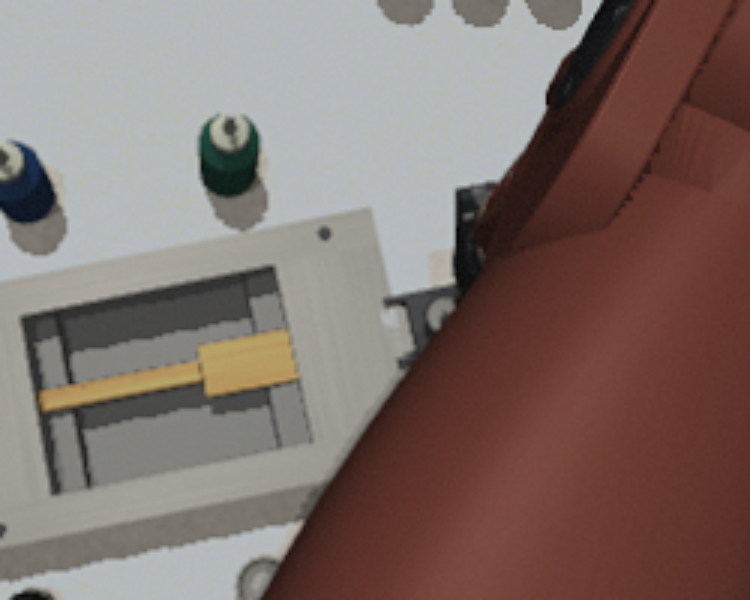

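View pics/scene1.png

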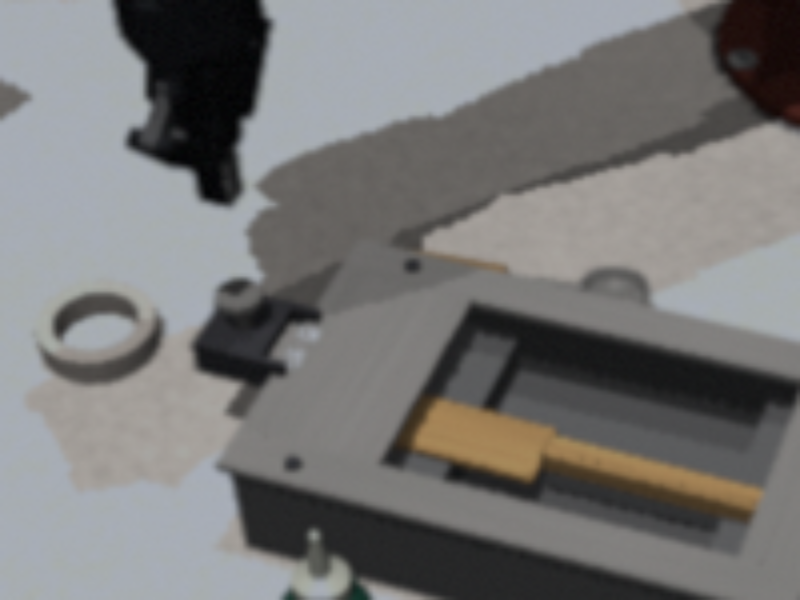

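The scene view shows the closed fingertips at crop pixel (225,200), straight above the pin head at (240,290). Descending.

```bash
python3 -m creep '[{"claw":0,"delta_pos":[0,0,0.06],"spin":0},{"claw":0,"delta_pos":[0,0,0.06],"spin":0},{"claw":0,"delta_pos":[0,0,0.04],"spin":0},{"claw":0,"delta_pos":[0,0,0.012],"spin":0},{"claw":0,"delta_pos":[0,0,0.012],"spin":0},{"claw":0,"delta_pos":[0,0,0.012],"spin":0},{"claw":0,"delta_pos":[0,0,0],"spin":0}]'
python3 -m creep '[{"claw":0,"delta_pos":[0,0,0.012],"spin":0},{"claw":0,"delta_pos":[0,0,0.012],"spin":0},{"claw":0,"delta_pos":[0,0,0],"spin":0}]'
```

```text
t: 3.5
tool_pos: [0.5659, -0.1821, 0.1178]
tool_rot: [0.644, 0.765, 0.0, 0.0]
force: [0.9, 0.1, -0.1]
finger_gap: 0.0002
t: 3.75
tool_pos: [0.5656, -0.1818, 0.1112]
tool_rot: [0.644, 0.765, -0.0, -0.0]
force: [-0.3, 0.1, 0.4]
finger_gap: -0.0001
```

```bash
python3 -c "
from h import *
p,d=capture('scene');cv2.imwrite('pics/scene2.png',cv2.resize(p[110:190,200:300],None,fx=7,fy=7,interpolation=cv2.INTER_CUBIC))
"; python3 -m creep '[{"claw":0,"delta_pos":[0,0,0.008],"spin":0}]'
```

```text
t: 3.88
tool_pos: [0.566, -0.182, 0.11]
tool_rot: [0.644, 0.765, 0.0, 0.0]
force: [1.4, -0.3, -0.6]
finger_gap: 0.0003
```

View pics/scene2.png

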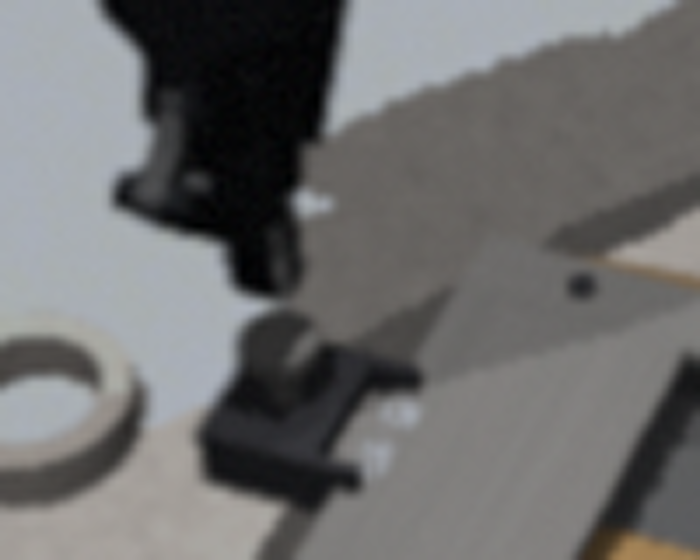

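```bash
python3 -c "
from h import *
to(.565,-.181,.126)
p,d=capture('scene');P=cloud('scene',d)
for v in range(140,166,2): print(v,[ (u,*np.round(P[v,u]*1000).astype(int)) for u in range(232,246,3)])
"
```

```text
t 3.88 pos [ 0.566 -0.182  0.11 ] phi 99.84247036015203 tilt -0.9999997650596409 gap 0.0003 F [ 1.4359 -0.3386 -0.5727] 
 total shares [ 0.0047 -0.0032 -0.0641] dist 0.016080621457526312
140 [(232, np.int64(597), np.int64(-166), np.int64(214)), (235, np.int64(578), np.int64(-175), np.int64(195)), (238, np.int64(573), np.int64(-171), np.int64(192)), (241, np.int64(560), np.int64(-174), np.int64(180)), (244, np.int64(407), np.int64(-298), np.int64(-1))]
142 [(232, np.int64(599), np.int64(-166), np.int64(209)), (235, np.int64(587), np.int64(-169), np.int64(198)), (238, np.int64(576), np.int64(-170), np.int64(189)), (241, np.int64(562), np.int64(-173), np.int64(175)), (244, np.int64(416), np.int64(-290), np.int64(3))]
144 [(232, np.int64(601), np.int64(-165), np.int64(206)), (235, np.int64(591), np.int64(-166), np.int64(197)), (238, np.int64(571), np.int64(-175), np.int64(176)), (241, np.int64(561), np.int64(-175), np.int64(168)), (244, np.int64(422), np.int64(-287), np.int64(1))]
146 [(232, np.int64(579), np.int64(-187), np.int64(171)), (235, np.int64(578), np.int64(-179), np.int64(174)
[... 1977 characters left out ...]
241, np.int64(571), np.int64(-174), np.int64(126)), (244, np.int64(565), np.int64(-170), np.int64(122))]
162 [(232, np.int64(495), np.int64(-274), np.int64(2)), (235, np.int64(580), np.int64(-186), np.int64(121)), (238, np.int64(579), np.int64(-176), np.int64(125)), (241, np.int64(573), np.int64(-173), np.int64(121)), (244, np.int64(566), np.int64(-170), np.int64(117))]
164 [(232, np.int64(571), np.int64(-205), np.int64(97)), (235, np.int64(568), np.int64(-198), np.int64(97)), (238, np.int64(578), np.int64(-179), np.int64(116)), (241, np.int64(568), np.int64(-178), np.int64(107)), (244, np.int64(555), np.int64(-180), np.int64(95))]<string>:5: RuntimeWarning: invalid value encountered in cast
```

```bash
python3 -c "
from h import *
p,d=capture('wrist');cv2.imwrite('pics/wrist2.png',p)
s=observe();P=cloud('wrist',d,s);np.save('pics/wrist2.npy',d)
print(P[250:400:15,250:380:20,2])
"
```

```text
[[ 0.0001  0.0002  0.0003  0.1591  0.1516 -0.0005 -0.0007]
 [-0.0006  0.0002  0.1657  0.1719  0.1674  0.0004  0.    ]
 [-0.0004  0.0235  0.1884  0.1819  0.1875  0.0004  0.0009]
 [ 0.1973  0.1891  0.1947  0.1888  0.1967  0.1967  0.1966]
 [ 0.2022  0.2089  0.2094  0.1904  0.2098  0.21    0.1991]
 [ 0.1998  0.2158  0.2169  0.      0.2169  0.2171  0.2002]
 [ 0.2003  0.223   0.2226  0.0008  0.2186  0.2219  0.2219]
 [ 0.2038  0.2259  0.2276  0.2216  0.2216  0.2264  0.228 ]
 [ 0.2315  0.2321  0.2318  0.2266  0.2281  0.2321  0.2316]
 [ 0.238   0.2378  0.2347  0.2315  0.2317  0.2376  0.238 ]]
```

View pics/wrist2.png

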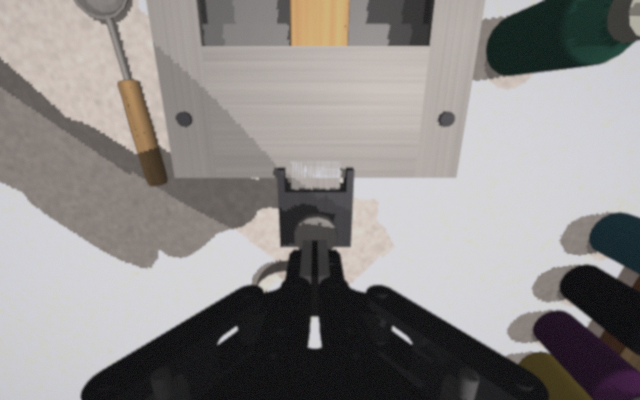

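```bash
python3 -c "
from h import *
d=np.load('pics/wrist2.npy');s=observe();P=cloud('wrist',d,s)
R=Ro.from_quat(s['tool_rot']).as_matrix();T=(P-np.array(s['tool_pos']))@R
for v in range(222,262,3): print(v,T[v,305:328:4].round(3).tolist())
"
```

```text
222 [[0.011, -0.005, -0.015], [0.011, -0.003, -0.014], [0.011, -0.0, -0.015], [0.011, 0.002, -0.013], [0.011, 0.005, -0.014], [0.011, 0.007, -0.014]]
225 [[0.009, -0.005, -0.014], [0.009, -0.003, -0.014], [0.009, -0.0, -0.013], [0.009, 0.002, -0.013], [0.009, 0.005, -0.015], [0.009, 0.007, -0.015]]
228 [[0.007, -0.005, -0.015], [0.007, -0.003, -0.014], [0.007, -0.0, -0.013], [0.007, 0.002, -0.013], [0.007, 0.005, -0.014], [0.007, 0.007, -0.014]]
231 [[0.005, -0.005, -0.014], [0.005, -0.003, -0.014], [0.005, -0.0, -0.014], [0.005, 0.002, -0.014], [0.005, 0.005, -0.014], [0.004, 0.007, -0.013]]
234 [[0.002, -0.005, -0.013], [0.002, -0.003, -0.014], [0.003, -0.0, -0.014], [0.003, 0.002, -0.014], [0.003, 0.005, -0.015], [0.002, 0.007, -0.013]]
237 [[0.001, -0.005, -0.015], [0.001, -0.003, -0.014], [0.0, -0.0, -0.014], [0.0, 0.002, -0.014], [0.001, 0.005, -0.015], [0.001, 0.007, -0.015]]
240 [[-0.002, -0.005, -0.014], [-0.002, -0.003, -0.013], [-0.002, -0.0, -0.013], [-0.001, 0.002, -0.014], [-0.002, 0.005, -0.014], [-0.002, 0.007, -0.014]]
243 [[0.011, -0.005, -0.041], [0.01, -0.002, -0.
[... 294 characters left out ...]
-0.048], [0.011, -0.0, -0.049], [0.011, 0.002, -0.048], [0.011, 0.004, -0.049], [0.011, 0.006, -0.047]]
252 [[0.011, -0.004, -0.051], [0.011, -0.002, -0.051], [0.011, -0.0, -0.051], [0.011, 0.002, -0.051], [0.011, 0.004, -0.051], [0.011, 0.006, -0.051]]
255 [[0.011, -0.004, -0.053], [0.011, -0.002, -0.054], [0.011, -0.0, -0.054], [0.011, 0.002, -0.054], [0.011, 0.004, -0.054], [0.011, 0.006, -0.054]]
258 [[0.011, -0.004, -0.057], [0.011, -0.002, -0.056], [0.011, -0.0, -0.057], [0.011, 0.002, -0.057], [0.011, 0.004, -0.057], [0.011, 0.006, -0.057]]
261 [[0.011, -0.004, -0.059], [0.011, -0.002, -0.059], [0.011, -0.0, -0.06], [0.011, 0.002, -0.06], [0.011, 0.004, -0.059], [0.011, 0.006, -0.06]]
```

Depth from two cameras agrees that the shut fingertips end about 40 mm behind the reported TCP, which contradicts the task text. The tips are really at z≈0.150, still 26 mm above the head, and the lack of contact force fits. I'll use the measured tip and feel for contact.

```bash
python3 -m creep '[{"claw":0,"delta_pos":[0,0,0.04],"spin":0},{"claw":0,"delta_pos":[0,0,0.03],"spin":0},{"claw":0,"delta_pos":[0,0,0.012],"spin":0},{"claw":0,"delta_pos":[0,0,0.012],"spin":0}]'
python3 -m creep '[{"claw":0,"delta_pos":[0,0,0.012],"spin":0},{"claw":0,"delta_pos":[0,0,0.012],"spin":0}]'
python3 -m creep '[{"claw":0,"delta_pos":[0,0,0.012],"spin":0},{"claw":0,"delta_pos":[0,0,0.012],"spin":0}]'
```

```text
t: 4.32
tool_pos: [0.5654, -0.1817, 0.0856]
tool_rot: [0.644, 0.765, -0.0, -0.0]
force: [-3.9, 1.3, 5.7]
finger_gap: 0.0002
t: 4.48
tool_pos: [0.5654, -0.1817, 0.0801]
tool_rot: [0.644, 0.765, -0.0, -0.0]
force: [-2.8, 1.7, 6.2]
finger_gap: -0.0001
t: 4.65
tool_pos: [0.5654, -0.1817, 0.0742]
tool_rot: [0.644, 0.765, -0.0, -0.0]
force: [-4.0, 2.1, 6.6]
finger_gap: -0.0003
```

```bash
python3 -m creep '[{"claw":0,"delta_pos":[0,0,0.012],"spin":0},{"claw":0,"delta_pos":[0,0,0.012],"spin":0}]'
python3 -m creep '[{"claw":0,"delta_pos":[0,0,0.008],"spin":0},{"claw":0,"delta_pos":[0,0,0.004],"spin":0}]'
```

```text
t: 4.82
tool_pos: [0.5656, -0.1818, 0.069]
tool_rot: [0.644, 0.765, -0.0, 0.0]
force: [-14.7, 9.0, 40.9]
finger_gap: 0.0
t: 4.98
tool_pos: [0.5657, -0.1818, 0.069]
tool_rot: [0.644, 0.765, -0.0, 0.001]
force: [-16.8, 8.3, 40.8]
finger_gap: 0.0001
```

```bash
python3 -m creep '[{"claw":0,"delta_pos":[0,0,0.004],"spin":0}]'
```

```text
t: 5.07
tool_pos: [0.5658, -0.1819, 0.0689]
tool_rot: [0.644, 0.765, -0.0, 0.001]
force: [-20.6, 10.6, 48.0]
finger_gap: 0.0
```

```bash
python3 -m creep '[{"claw":0,"delta_pos":[0,0,-0.01],"spin":0},{"claw":0,"delta_pos":[0,0,-0.03],"spin":0},{"claw":0,"delta_pos":[0,0,-0.1],"spin":0},{"claw":0,"delta_pos":[0,0,-0.1],"spin":0},{"claw":1,"delta_pos":[0,0,-0.1],"spin":0},{"claw":1,"delta_pos":[0,0,-0.1],"spin":0},{"claw":1,"delta_pos":[0,0,0],"spin":0}]'
python3 -c "
from h import *
p,d=capture('scene');P=cloud('scene',d);cv2.imwrite('pics/scene3.png',cv2.resize(p[110:190,200:300],None,fx=7,fy=7,interpolation=cv2.INTER_CUBIC))
q=P[150:175,230:250];m=(np.hypot(q[...,0]-.5655,q[...,1]+.1815)<.012);print(np.nanmedian(q[...,2][m]),m.sum())
print(tub(.004,.06)); to(*tub(.004,.06))
"
```

```text
t: 5.65
tool_pos: [0.5677, -0.183, 0.1795]
tool_rot: [0.644, 0.765, 0.001, 0.003]
force: [0.3, -0.3, 1.7]
finger_gap: 0.0358
0.10445481403397217 62
[0.5217 0.0978]
t 5.7 pos [ 0.5672 -0.1828  0.1769] phi 99.83942643172905 tilt -0.9999894932573671 gap 0.0429 F [ 0.1175  0.5703 -0.3737] 
 total shares [ 1.1368  0.0127 -0.0034] dist 0.2842266573159744
```

View pics/scene3.png

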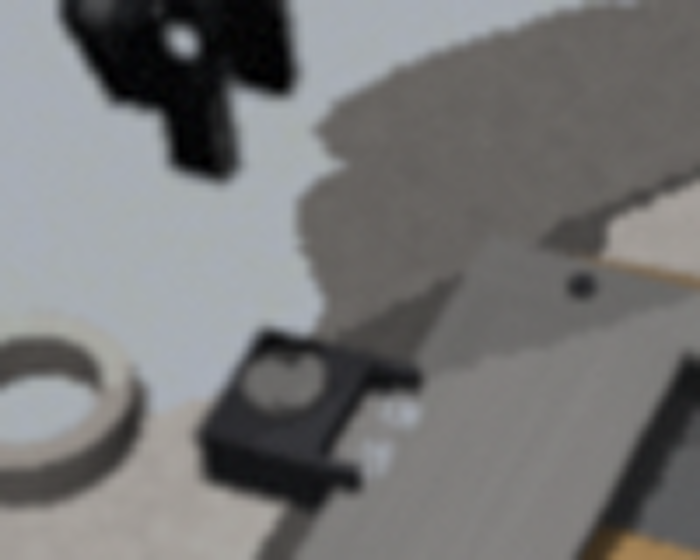

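Pin head is now at 0.1045 m by depth, and the picture shows it flat on the fork at (285,380) in the crop, so it's home. Next is the paddle. I'll grip the handle about 60 mm toward its end, over the well.

```bash
python3 -m creep '[{"claw":1,"delta_pos":[0.16,0.002,0],"spin":0},{"claw":1,"delta_pos":[0.16,0.002,0],"spin":0},{"claw":1,"delta_pos":[0.16,0.002,0],"spin":0},{"claw":1,"delta_pos":[0.16,0.002,0],"spin":0},{"claw":1,"delta_pos":[0.16,0.002,0],"spin":0},{"claw":1,"delta_pos":[0.16,0.002,0],"spin":0},{"claw":1,"delta_pos":[0.16,0.001,0],"spin":0},{"claw":1,"delta_pos":[0.017,0,0],"spin":0},{"claw":1,"delta_pos":[0,0,0],"spin":0}]'
python3 -c "
from h import *
to(*tub(.0035,.06))
s=observe();p,d=capture('wrist');cv2.imwrite('pics/wrist3.png',p);P=cloud('wrist',d,s)
np.save('pics/wrist3.npy',d)
R=Ro.from_quat(s['tool_rot']).as_matrix();T=(P-np.array(s['tool_pos']))@R
hsv=cv2.cvtColor(p,cv2.COLOR_BGR2HSV);y=np.radians(YAW);q=P[...,:2]-C;a=q@[np.cos(y),np.sin(y)];b=q@[-np.sin(y),np.cos(y)]
k=(hsv[...,0]>8)&(hsv[...,0]<32)&(hsv[...,1]>90)&(abs(a)<.07)&(abs(b)<.12)
for lo in np.arange(-.1,.11,.02):
  m=k&(b>lo)&(b<lo+.02)
  if m.sum()>5: print(round(lo,2),np.percentile(a[m],[2,98]),np.median(P[...,2][m]),'tool y',np.median(T[...,1][m]))
"
```

```text
t: 6.45
tool_pos: [0.5194, 0.1009, 0.173]
tool_rot: [0.642, 0.766, -0.0, -0.001]
force: [-0.2, -0.1, -0.4]
finger_gap: 0.0856
t 6.45 pos [0.5194 0.1009 0.173 ] phi 100.06367552302403 tilt -0.9999989803659244 gap 0.0856 F [-0.2436 -0.068  -0.3518] 
 total shares [-0.0139  0.0051 -0.    ] dist 0.0036979275084477576
-0.1 [-0.0179  0.0249] 0.04774721064308729 tool y 0.0013799058837059054
-0.08 [-0.0175  0.0252] 0.047721752647251314 tool y 0.001391791365891355
-0.06 [-0.0172  0.025 ] 0.04813683939152297 tool y 0.0014000110750972718
-0.04 [-0.0163  0.024 ] 0.048351001725964265 tool y 0.00020352449217112505
-0.02 [-0.0055  0.012 ] 0.057922600720019646 tool y 0.0013957095746402965
0.0 [-0.0032  0.0129] 0.057850854815786945 tool y 0.0025395763706860734
0.02 [-0.0031  0.0126] 0.05780750032512194 tool y 0.0025335091200578523
0.04 [-0.0031  0.0133] 0.05794164160302975 tool y 0.0025323140952705344
0.06 [-0.003   0.0132] 0.05778673108868407 tool y 0.0030467467354539633
0.08 [-0.003  0.013] 0.057871598736186525 tool y 0.003541095727805071
```

View pics/wrist3.png

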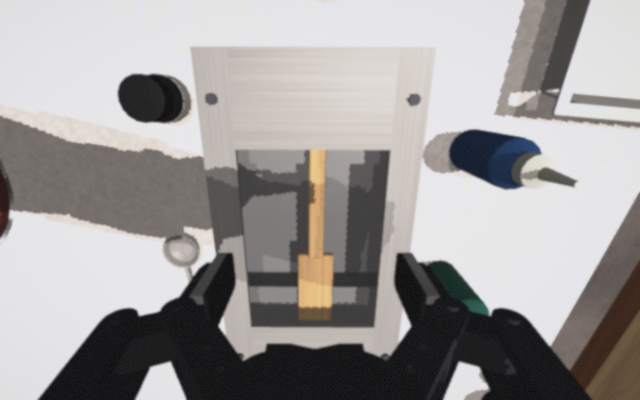

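The wrist view shows the handle between the open fingers, running from (318,150) to (316,255). The handle is centred 3 mm toward tool +y and its top is at 0.058 m, as expected. I'll correct and descend.

```bash
python3 -c "
from h import *
w=plane('top',[(326,145),(255,153)],.15)[:,:2]-C;y=np.radians(YAW);print('bottles tub',w@np.array([[np.cos(y),-np.sin(y)],[np.sin(y),np.cos(y)]]))"
python3 -m creep '[{"claw":1,"delta_pos":[-0.01,0.012,0],"spin":0},{"claw":1,"delta_pos":[0,0,0.1],"spin":0},{"claw":1,"delta_pos":[0,0,0.1],"spin":0},{"claw":1,"delta_pos":[0,0,0.1],"spin":0},{"claw":1,"delta_pos":[0,0,0.1],"spin":0},{"claw":1,"delta_pos":[0,0,0],"spin":0}]'
python3 -m creep '[{"claw":1,"delta_pos":[0,0,0.04],"spin":0},{"claw":1,"delta_pos":[0,0,0.04],"spin":0},{"claw":1,"delta_pos":[0,0,0.04],"spin":0},{"claw":1,"delta_pos":[0,0,0.04],"spin":0},{"claw":1,"delta_pos":[0,0,0],"spin":0}]'
python3 -c "
from h import *
to(*tub(.005,.06))
p,d=capture('scene');cv2.imwrite('pics/scene4.png',cv2.resize(p[100:280,220:440],None,fx=3.6,fy=3.3))"
```

```text
bottles tub [[ 0.1667 -0.0865]
 [ 0.1812  0.0775]]
t: 7.0
tool_pos: [0.5209, 0.0951, 0.0685]
tool_rot: [0.645, 0.764, -0.002, -0.003]
force: [-1.3, -0.4, -0.8]
finger_gap: 0.0858
t: 7.42
tool_pos: [0.5228, 0.0967, 0.0321]
tool_rot: [0.644, 0.765, -0.001, -0.001]
force: [-0.6, 0.4, -0.3]
finger_gap: 0.0855
t 7.42 pos [0.5228 0.0967 0.0321] phi 99.83232844527332 tilt -0.9999976301579058 gap 0.0855 F [-0.6216  0.3933 -0.2545] 
 total shares [0.0053 0.0006 0.    ] dist 0.0013208756342435002
```

View pics/scene4.png

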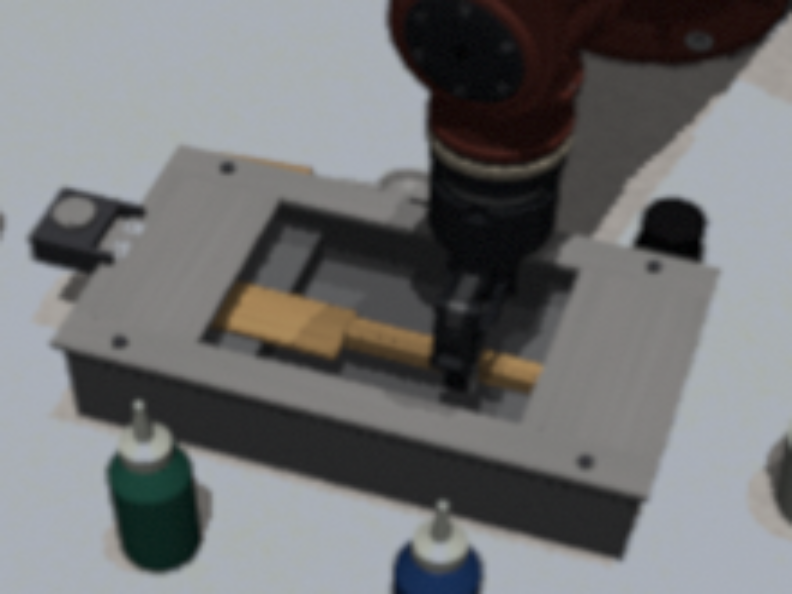

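```bash
python3 -m creep '[{"claw":1,"delta_pos":[0,0,0.035],"spin":0},{"claw":1,"delta_pos":[0,0,0.035],"spin":0},{"claw":1,"delta_pos":[0,0,0.03],"spin":0},{"claw":1,"delta_pos":[0,0,0.03],"spin":0},{"claw":1,"delta_pos":[0,0,0],"spin":0},{"claw":1,"delta_pos":[0,0,0],"spin":0}]'
python3 -c "
from h import *
to(*tub(.005,.06))
s=observe();p,d=capture('scene');P=cloud('scene',d);cv2.imwrite('pics/scene5.png',cv2.resize(p[150:250,270:400],None,fx=6,fy=6))
p,d=capture('wrist');cv2.imwrite('pics/wrist5.png',p)"
```

```text
t: 7.97
tool_pos: [0.5232, 0.0968, 0.0009]
tool_rot: [0.644, 0.765, -0.0, -0.0]
force: [-0.1, -0.6, 0.1]
finger_gap: 0.0853
t 7.97 pos [0.5232 0.0968 0.0009] phi 99.84611085091228 tilt -0.9999993133084819 gap 0.0853 F [-0.0708 -0.5652  0.0605] 
 total shares [ 0.005  -0.0011  0.    ] dist 0.0012799221592218997
```

View pics/scene5.png

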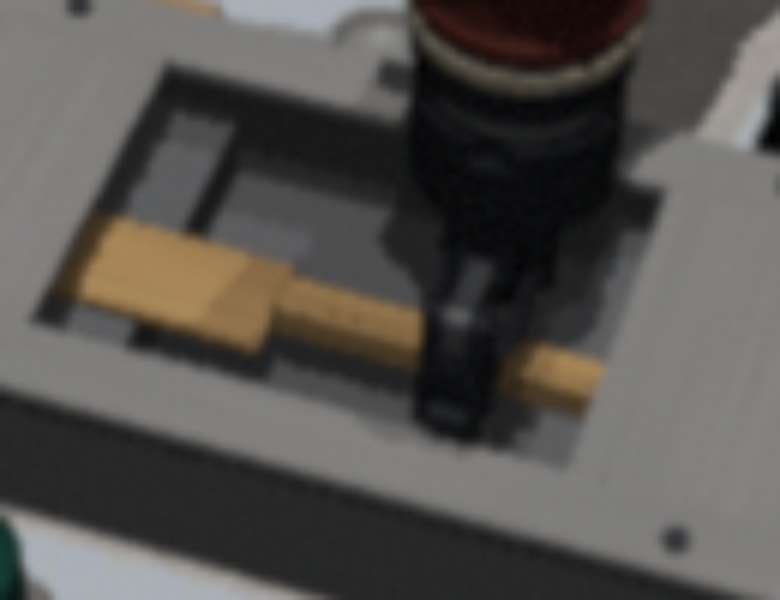

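View pics/wrist5.png

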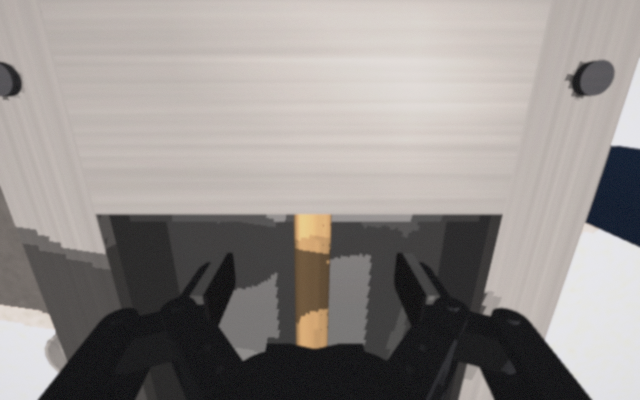

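```bash
python3 -m creep '[{"claw":1,"delta_pos":[0,0,0.024],"spin":0},{"claw":0,"delta_pos":[0,0,0],"spin":0},{"claw":0,"delta_pos":[0,0,0],"spin":0},{"claw":0,"delta_pos":[0,0,0],"spin":0},{"claw":0,"delta_pos":[0,0,0],"spin":0},{"claw":0,"delta_pos":[0,0,0],"spin":0},{"claw":0,"delta_pos":[0,0,0],"spin":0},{"claw":0,"delta_pos":[0,0,0],"spin":0},{"claw":0,"delta_pos":[0,0,0],"spin":0}]'
```

```text
t: 8.82
tool_pos: [0.5239, 0.0967, -0.0043]
tool_rot: [0.644, 0.765, 0.0, 0.0]
force: [0.1, -0.9, 1.6]
finger_gap: 0.0171
```

```bash
python3 -m creep '[{"claw":0,"delta_pos":[-0.034,0,0],"spin":0},{"claw":0,"delta_pos":[-0.034,0,0],"spin":0},{"claw":0,"delta_pos":[-0.034,0,0],"spin":0},{"claw":0,"delta_pos":[-0.034,0,0],"spin":0},{"claw":0,"delta_pos":[-0.034,0,0],"spin":0},{"claw":0,"delta_pos":[0,0,0],"spin":0}]'
python3 -c "
from h import *
to(*tub(.005,.06))
p,d=capture('scene');cv2.imwrite('pics/scene6.png',cv2.resize(p[150:250,250:380],None,fx=6,fy=6))"
```

```text
t: 9.32
tool_pos: [0.5316, 0.0527, -0.0043]
tool_rot: [0.645, 0.765, -0.0, 0.001]
force: [0.3, -2.6, 2.1]
finger_gap: 0.0171
t 9.32 pos [ 0.5316  0.0527 -0.0043] phi 99.7369181970875 tilt -0.9999991858840699 gap 0.0171 F [ 0.2919 -2.57    2.0794] 
 total shares [ 0.1845 -0.0042 -0.0002] dist 0.04613482660497707
```

View pics/scene6.png

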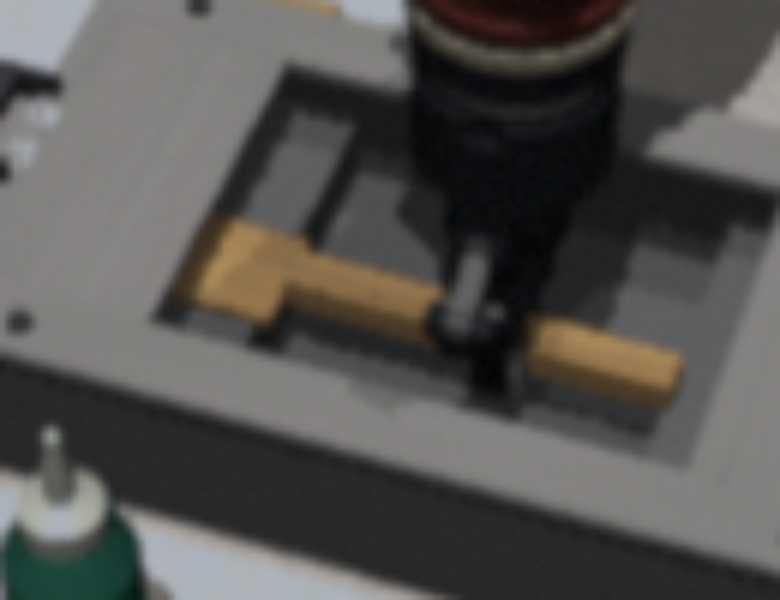

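The paddle slid along with the grip, and its handle end is free inside the hatch at (675,375) in the crop. Lifting now.

```bash
python3 -m creep '[{"claw":0,"delta_pos":[0,0,-0.03],"spin":0},{"claw":0,"delta_pos":[0,0,-0.03],"spin":0},{"claw":0,"delta_pos":[0,0,-0.03],"spin":0},{"claw":0,"delta_pos":[0,0,-0.03],"spin":0},{"claw":0,"delta_pos":[0,0,-0.02],"spin":0}]'
python3 -m creep '[{"claw":0,"delta_pos":[0,0,-0.02],"spin":0},{"claw":0,"delta_pos":[0,0,-0.02],"spin":0},{"claw":0,"delta_pos":[0,0,-0.02],"spin":0}]'
python3 -c "
from h import *
p,d=capture('scene');cv2.imwrite('pics/scene7.png',cv2.resize(p[130:250,240:400],None,fx=5,fy=5))"
```

```text
t: 9.78
tool_pos: [0.5312, 0.0551, 0.0317]
tool_rot: [0.644, 0.765, 0.0, 0.0]
force: [-0.4, -1.9, -5.6]
finger_gap: 0.0171
t: 10.03
tool_pos: [0.5306, 0.0549, 0.0456]
tool_rot: [0.644, 0.765, -0.0, -0.0]
force: [0.4, -1.8, -5.5]
finger_gap: 0.0167
```

View pics/scene7.png

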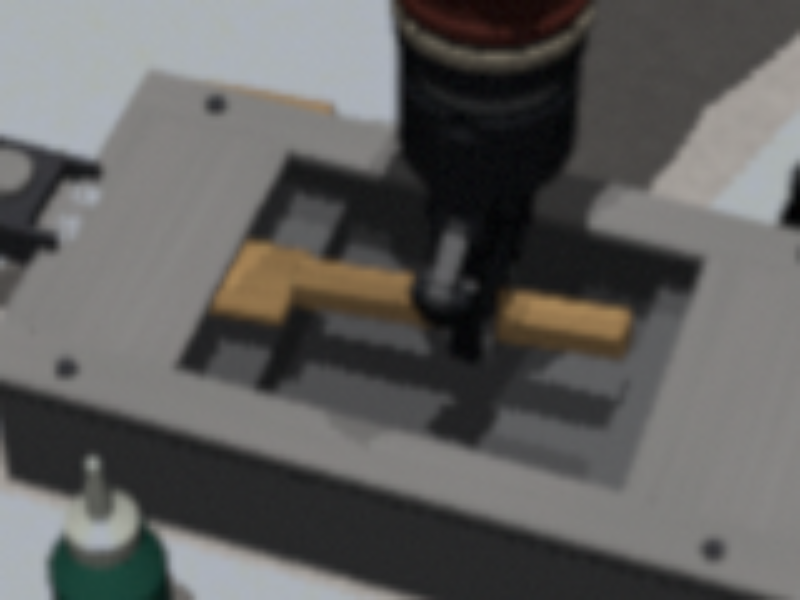

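The blade is held down under the cover edge and the handle rises, slipping in the grip at about 5 N. I'll keep lifting.

```bash
python3 -m creep '[{"claw":0,"delta_pos":[0,0,-0.02],"spin":0},{"claw":0,"delta_pos":[0,0,-0.02],"spin":0},{"claw":0,"delta_pos":[0,0,-0.02],"spin":0},{"claw":0,"delta_pos":[0,0,-0.02],"spin":0}]'
python3 -m creep '[{"claw":0,"delta_pos":[0,0,-0.02],"spin":0},{"claw":0,"delta_pos":[0,0,-0.02],"spin":0},{"claw":0,"delta_pos":[0,0,-0.02],"spin":0},{"claw":0,"delta_pos":[0,0,0],"spin":0},{"claw":0,"delta_pos":[0,0,0],"spin":0}]'
python3 -c "
from h import *
p,d=capture('scene');cv2.imwrite('pics/scene8.png',cv2.resize(p[130:250,240:400],None,fx=5,fy=5))"
```

```text
t: 10.42
tool_pos: [0.531, 0.0549, 0.066]
tool_rot: [0.644, 0.765, -0.0, -0.0]
force: [0.0, -0.9, -4.9]
finger_gap: 0.0169
t: 10.83
tool_pos: [0.5313, 0.0551, 0.0811]
tool_rot: [0.644, 0.765, 0.0, 0.0]
force: [-0.3, 1.0, -2.0]
finger_gap: 0.0173
```

View pics/scene8.png

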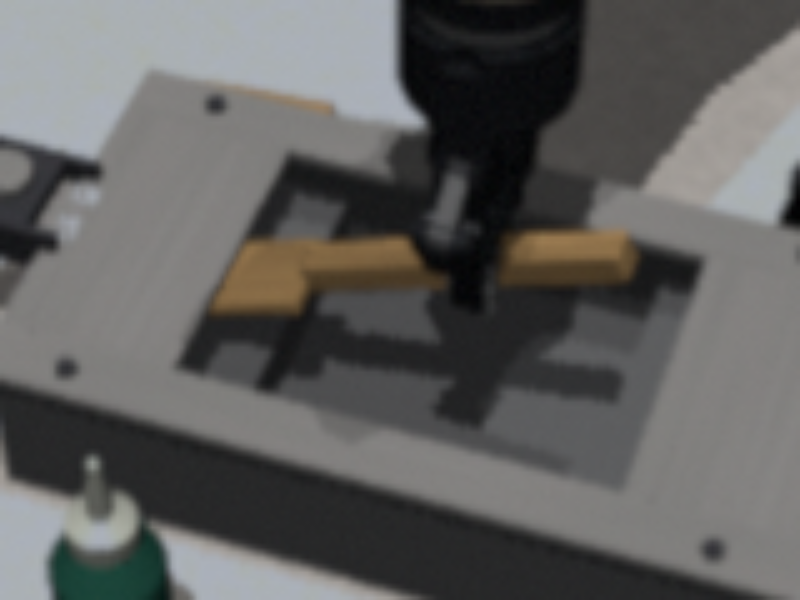

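```bash
cat >> h.py <<'E'
def pad(n='scene'):
    s=observe();p,d=capture(n);P=cloud(n,d,s);hsv=cv2.cvtColor(p,cv2.COLOR_BGR2HSV);y=np.radians(YAW);q=P[...,:2]-C
    a=q@[np.cos(y),np.sin(y)];b=q@[-np.sin(y),np.cos(y)]
    k=(hsv[...,0]>8)&(hsv[...,0]<32)&(hsv[...,1]>90)&(abs(a)<.07)&(abs(b)<.25)&(P[...,2]<.6)
    for lo in np.arange(-.2,.24,.02):
        m=k&(b>lo)&(b<lo+.02)
        if m.sum()>5: print(round(lo,2),m.sum(),'a',np.percentile(a[m],[3,97]),'z',np.percentile(P[...,2][m],[5,50,95]),'bmax',b[m].max())
    return p
E
python3 -c "
from h import *
pad()"
```

```text
-0.12 45 a [-0.0137  0.0276] z [0.0784 0.0822 0.0843] bmax -0.10007673143571351
-0.1 119 a [-0.0167  0.0293] z [0.0817 0.088  0.0917] bmax -0.080129253094369
-0.08 103 a [-0.0138  0.0279] z [0.0902 0.0948 0.1105] bmax -0.06035691286368697
-0.06 106 a [-0.0008  0.0414] z [0.1028 0.1161 0.5617] bmax -0.04006563847310072
-0.04 82 a [-0.0004  0.0274] z [0.1101 0.1218 0.1295] bmax -0.020064109781770964
-0.02 43 a [0.006  0.0399] z [0.118 0.126 0.521] bmax -0.0012886372861764352
-0.0 19 a [0.0147 0.0686] z [0.1235 0.1803 0.3894] bmax 0.010538644128873235
0.02 76 a [-0.0003  0.0568] z [0.1375 0.1485 0.5165] bmax 0.03966070918184648
0.04 108 a [-0.0004  0.032 ] z [0.143  0.1556 0.4921] bmax 0.059919646230886636
0.06 113 a [-0.0215  0.0164] z [0.1498 0.1642 0.5124] bmax 0.07992067828253473
0.08 18 a [-0.027   0.0146] z [0.1533 0.1582 0.2193] bmax 0.08813220304117127
```

The slope is about 21°, the handle end about 0.155 m up and the blade end extrapolates to about 0.06 m, inside under the cover, so the sloping condition is met. Now I'll draw the paddle toward +y to free the blade, then lift it.

```bash
python3 -m creep '[{"claw":0,"delta_pos":[0.03,0,0],"spin":0},{"claw":0,"delta_pos":[0.04,0,0],"spin":0},{"claw":0,"delta_pos":[0.04,0,0],"spin":0},{"claw":0,"delta_pos":[0.04,0,0],"spin":0},{"claw":0,"delta_pos":[0.04,0,0],"spin":0},{"claw":0,"delta_pos":[0.04,0,0],"spin":0},{"claw":0,"delta_pos":[0.04,0,0],"spin":0},{"claw":0,"delta_pos":[0.04,0,0],"spin":0},{"claw":0,"delta_pos":[0.01,0,0],"spin":0},{"claw":0,"delta_pos":[0,0,0],"spin":0}]'
python3 -c "
from h import *
p=pad();cv2.imwrite('pics/scene9.png',cv2.resize(p[110:260,240:440],None,fx=4,fy=4))"
```

```text
t: 11.77
tool_pos: [0.5172, 0.1346, 0.0806]
tool_rot: [0.643, 0.766, -0.0, 0.0]
force: [0.1, 0.0, -0.8]
finger_gap: 0.017
-0.1 11 a [-0.0511  0.007 ] z [0.0226 0.0349 0.0391] bmax -0.08335852290477733
-0.08 92 a [-0.0133  0.0277] z [0.0585 0.0628 0.0666] bmax -0.06001578507275318
-0.06 117 a [-0.015   0.0279] z [0.0658 0.0704 0.0753] bmax -0.04016820446246401
-0.04 122 a [-0.013   0.0287] z [0.0735 0.079  0.0842] bmax -0.020370698502402907
-0.02 122 a [-0.0129  0.0286] z [0.0825 0.0871 0.0915] bmax -0.00023234905425212858
-0.0 112 a [-0.0119  0.0282] z [0.0901 0.0949 0.1094] bmax 0.019740226411268637
0.02 83 a [-0.0017  0.0155] z [0.1017 0.1128 0.1183] bmax 0.03991287114262888
0.04 89 a [-0.001   0.0163] z [0.1076 0.1205 0.1271] bmax 0.05976043850518235
0.06 77 a [0.001  0.0476] z [0.117  0.1287 0.536 ] bmax 0.0795787092757524
0.08 16 a [0.0144 0.0687] z [0.124  0.2013 0.5433] bmax 0.09787231333672626
0.1 72 a [-0.0015  0.0464] z [0.1382 0.1488 0.1743] bmax 0.11999884458098331
0.12 103 a [-0.0018  0.0367] z [0.1443 0.1549 0.4849] bmax 0.13994133346117316
0.14 93 a [-0.02    0.0152] z [0.1529 0.1624 0.4448] bmax 0.15959903152599317
0.16 8 a [0.0067 0.0138] z [0.159  0.1614 0.1669] bmax 0.16231758705701216
```

View pics/scene9.png

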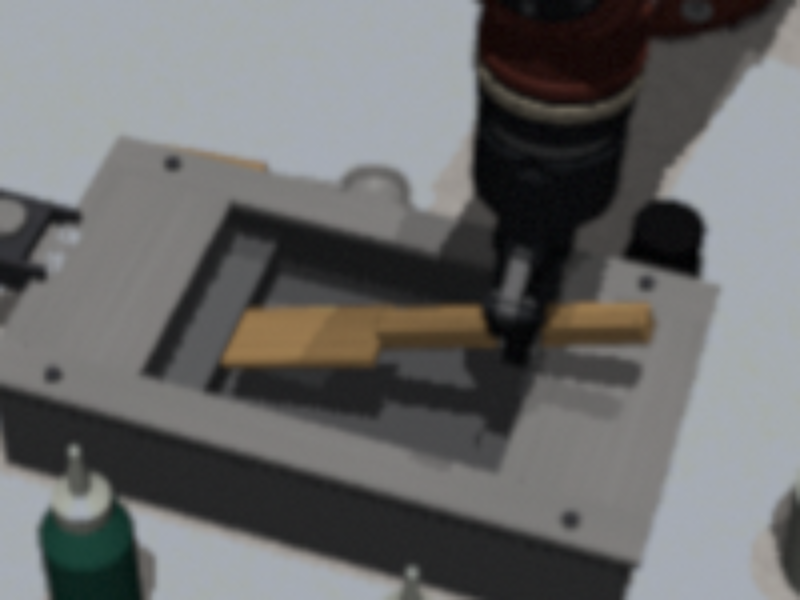

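The blade end is clear of the hatch edge, at b≈-0.08 against the edge at -0.105. Lifting 0.13 m straight up.

```bash
python3 -m creep '[{"claw":0,"delta_pos":[0,0,-0.03],"spin":0},{"claw":0,"delta_pos":[0,0,-0.06],"spin":0},{"claw":0,"delta_pos":[0,0,-0.07],"spin":0},{"claw":0,"delta_pos":[0,0,-0.07],"spin":0},{"claw":0,"delta_pos":[0,0,-0.07],"spin":0},{"claw":0,"delta_pos":[0,0,-0.07],"spin":0},{"claw":0,"delta_pos":[0,0,-0.07],"spin":0},{"claw":0,"delta_pos":[0,0,-0.05],"spin":0},{"claw":0,"delta_pos":[0,0,-0.03],"spin":0},{"claw":0,"delta_pos":[0,0,0],"spin":0}]'
python3 -m creep '[{"claw":0,"delta_pos":[0,0,0],"spin":0},{"claw":0,"delta_pos":[0,0,0],"spin":0},{"claw":0,"delta_pos":[0,0,0],"spin":0},{"claw":0,"delta_pos":[0,0,0],"spin":0},{"claw":0,"delta_pos":[0,0,0],"spin":0},{"claw":0,"delta_pos":[0,0,0],"spin":0}]'
python3 -c "
from h import *
p=pad();cv2.imwrite('pics/scene10.png',p)
p,d=capture('top');cv2.imwrite('pics/top10.png',p)
p,d=capture('scene');P=cloud('scene',d);q=P[150:175,230:250];m=(np.hypot(q[...,0]-.5655,q[...,1]+.1815)<.012);print('pin',np.nanmedian(q[...,2][m]),m.sum())
to(0,0);print(observe()['qd'])"
```

```text
t: 12.65
tool_pos: [0.5184, 0.1332, 0.2127]
tool_rot: [0.644, 0.765, 0.001, 0.001]
force: [1.4, 0.4, -0.7]
finger_gap: 0.017
t: 13.15
tool_pos: [0.5172, 0.1337, 0.2102]
tool_rot: [0.644, 0.765, -0.0, -0.0]
force: [1.1, -0.2, -1.1]
finger_gap: 0.0173
-0.08 92 a [-0.0113  0.0271] z [0.1884 0.1927 0.1966] bmax -0.0600958725431886
-0.06 128 a [-0.0114  0.0279] z [0.1953 0.2004 0.2045] bmax -0.04010607121014303
-0.04 120 a [-0.0127  0.0275] z [0.2048 0.2085 0.213 ] bmax -0.02022288272494374
-0.02 125 a [-0.0107  0.0277] z [0.2127 0.2174 0.2217] bmax -0.00032801184675734053
-0.0 113 a [-0.0097  0.0276] z [0.2211 0.2252 0.2406] bmax 0.019961085002551334
0.02 84 a [0.0008 0.0157] z [0.2326 0.2424 0.2478] bmax 0.039685139246199826
0.04 98 a [0.0003 0.0167] z [0.24   0.2502 0.2569] bmax 0.05968335440643764
0.06 92 a [0.     0.0325] z [0.2454 0.258  0.2633] bmax 0.07944529402864933
0.08 15 a [0.0149 0.0611] z [0.2569 0.3082 0.4955] bmax 0.08877688031950615
0.1 90 a [-0.0007  0.043 ] z [0.2658 0.278  0.4854] bmax 0.11996011069412493
0.12 139 a [-0.0022  0.0287] z [0.2718 0.2847 0.5013] bmax 0.13994576593400615
0.14 118 a [-0.0097  0.0157] z [0.2815 0.2928 0.2987] bmax 0.15974036923553886
pin 0.10486375169035012 68
t 13.3 pos [0.5173 0.1337 0.2105] phi 99.84689346688667 tilt -0.9999999932098611 gap 0.0168 F [-0.042  -0.0443 -0.7517] 
 total shares [-0.1732 -2.1302  0.0002] dist 0.534311656684123
[-0.0003 -0.0009  0.0026 -0.0013  0.0012 -0.0006]
```

View pics/scene10.png

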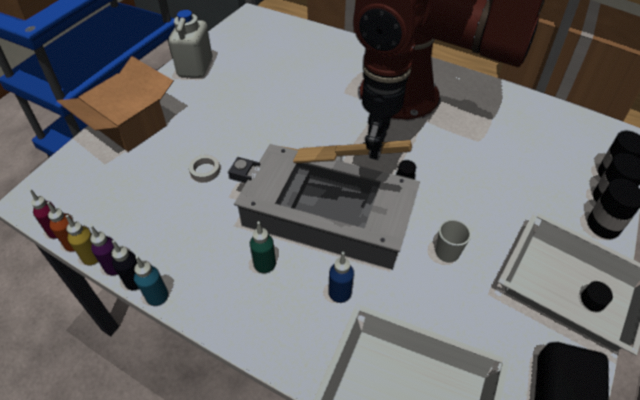

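View pics/top10.png

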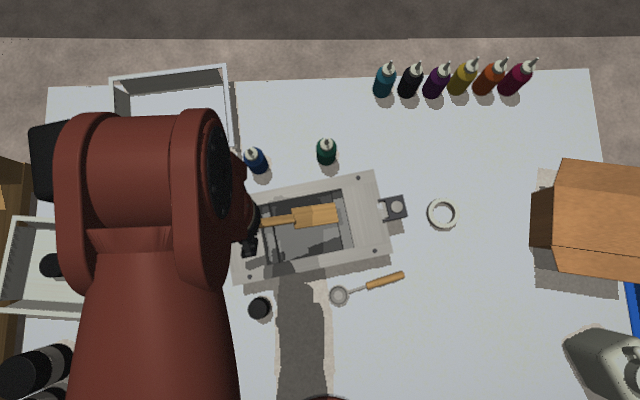

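The paddle hangs clear above the cover. Its lowest end is about 0.18 m up, the pin head is at 0.105 m, and the arm is still. The bystanders are at the same pixels as at the start: bottles (255,160) and (326,152), tape (441,214), jar (260,308), spoon (338,296), and the cup at (452,240) in the scene view. Handing in.

```bash
python3 -c "
from bench import *
print(sign_off())"
```

```text
the job is handed in; nothing more can be done
None
```

The pin is pushed home and the paddle is out of the tub, held still in the gripper. I handed the job in at about 13.3 s; `sign_off` gave no verdict.

**What I did**
- **Pin:** I pushed it down with the shut fingers. It moved at about 6 N, then stopped hard, and the push force reached about 48 N at the wrist.
- **Paddle:** I gripped it by the handle and slid it about 44 mm toward the tub's -y end. I then lifted it so the cover edge held the blade down and the paddle tilted to about 21°, handle end first. From there I drew it toward +y and straight up.

**Last checks**
- **Pin head:** 0.105 m above the table by depth, against 0.104 m when fully home.
- **Paddle:** its lowest end is at about 0.18 m, above the required 0.126 m. The fingers are 17 mm apart on the 18 mm handle, and the arm is still.
- **Bystanders:** in the pictures the bottles, jar, tape, spoon and cup stand where they started. The cup could be seen in only one view.
- **Sloping step:** I read it from depth as the handle end at about 0.155 m. The blade end, at about 0.06 m, was extrapolated because it was hidden under the cover.

**One disagreement:** the shut fingertips end about 35–40 mm behind the reported tool point, although the task says they end at it. Two cameras and the contact with the pin agreed on this, so I used the measured tips.

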